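# Hang a tape roll in the side-opening hooks of a bench roll hanger

## Robot

A 6-joint arm with a two-finger parallel gripper is mounted at the origin on the work surface. World frame = base frame: x ahead of the robot, y to its left, z up, the work surface at z = 0. Lengths are in mm, angles in rad, forces in N, time in s.
With the tool pointing down it reaches from about 400 to 825 mm from the base axis. Payload 7 kg.
Tool frame: the origin (TCP) lies at the very end of the fingers, on their centre line; the grasp point (between the pads) lies 19 mm behind it; z points along the fingers, y is the line along which they close (so a half turn about z gives the same grasp; the last joint's range is limited). The gripper opens to 88 mm and grips with 3 to 60 N. Pads are 19 mm wide; open, the fingers measure 130 mm over their backs; the gripper's body (78 mm by 193 mm) begins 47 mm behind the grasp point.
Start: joints at [-0.936, 0.359, 0.012, 0, -1.224, -0.288], TCP at [229.398, -634.8, 193.861] pointing down, gripper open.
Joint ranges: [-3.07, 3.07], [-1.43, 2.12], [-1.02, 1.25], [-3.03, 1.67], [-3.05, -0], [-3.03, 3.03]. Speed limits (rad/s): [2.39, 2.39, 3.01, 3.14, 3.14, 3.14].

## Interface

Orientations are given as a unit quaternion [x, y, z, w].
In Python, from plant import bot gives the robot as it stands. Calls block until the motion is done:
- bot.move_ptp(position, orientation): joint-space move of the TCP to a pose.
- bot.line_to(position, velocity=150, ori=None): straight line of the TCP; ori=None keeps the orientation; velocity is the mean speed in mm/s.
- bot.move_joints(angles): joint-space move.
- bot.move_gripper(opening, force=None): finger opening in mm; force is the grip in N (None keeps the last); returns when the fingers have stopped.
- bot.pause(seconds).
- bot.solve_ik(position, orientation): joint angles nearest the present ones, or None.
- bot.read_state(): the state.
- bot.camera(name): name is "scene" or "top" or "wrist"; returns the picture (420x560x3 uint8, red, green, blue); there is no depth.
- bot.get_calibration(name): a dict with "fx", "fy", "cx", "cy" (pixels), "distortion" ([k1, k2, p1, p2, k3] as OpenCV has them; the pictures are not rectified), "view" (4x4, takes a point from world to camera coordinates); the wrist camera has in their place "T_tool_cam" (4x4, takes a point from camera to tool coordinates, whose origin is the TCP and whose axes are the flange's). Camera axes: x right, y up, looking along -z (the intrinsics and any distortion apply to the point x, -y, -z); pixel columns grow to the right and rows downward; lengths in mm; the calibration is good to about 2 mm. A picture is of the moment at which its call begins: read the wrist's pose just before it. get_calibration takes no time and is no camera call.
A pose or a line that the arm cannot do raises bot.Unreachable and nothing moves.
- bot.close_job(): hands the job in; it is judged then, once.
The state is a dict: "t": time; "joint_pos": joint angles; "qvel": joint speeds; "tau": joint torques, N m; "tcp_pos": TCP position; "eef_rot": TCP orientation; "contact_force": force on the tool from outside, world axes, zero at the start; "moment": the same for the moment, N m; "width": finger opening in mm; "finger_force": force on a finger pad.
Only numpy, scipy, OpenCV 4.12 (cv2) and the standard library are available. Lean on these libraries where they do the work, as an engineer would, in place of code of your own. Each camera call takes 0.05 s, during which the arm holds its last target. There are 200 camera calls.

## Task

Take the wide roll of packing tape off its cradle and hang it in the bench roll hanger: bring the spindle in sideways through the open mouths of the two hooks, under the upper jaws, and let it down gently until both ends sit fully home in the throats, then let go. Feel for the hooks rather than forcing them, do not let the roll fall into them, and leave the other things on the bench where they are.

Things in the scene. Friction and masses are not known exactly. Their poses are not given: they have to be found in the camera images.
- wide_roll: The wide roll of buff packing tape: 130 mm diameter, 48 mm wide, rigid, 0.35-0.6 kg. A steel spindle, 10 mm thick, 96 mm long, is fixed through it and stands out 24 mm each side. Origin: middle of the spindle, y along it; both ends alike. It starts standing on a cradle, spindle level, 76 mm above the bench; grip it from above across its width, near the top of the rim (at most 30 mm deep).
- hanger: Roll hanger screwed to the bench: base plate 190 x 110 x 12 mm, rear post (x +80 to +92 mm) 187 mm high, and on it a yoke of two upright hook plates 5 mm thick, 28.5 to 33.5 mm either side of the middle; the roll hangs between, its spindle crossing both. Origin: base underside, straight below the throats. y along a hung spindle; the mouths open to -x: spindle goes in along +x, then down.
- throat (a point): Centre of a seated spindle (hanger's axes, x and z below from here, in mm) IF the yoke is clamped at its lowest, 87 above the bench. The real yoke is clamped 0 to 16 higher, not reported: look or feel for it. It stays put. Throat: x -6.5 to +6.5, floor z -5, rear wall up to the jaw. Upper jaw: x -25 to the rear, underside z +20, top +29; it roofs the throat and inner tongue.
- tongue (a point): Spindle centre when lying on the open outer part of the tongues, 36 mm in front (-x) of the throat and 12 mm above it, again for the lowest yoke (99 above the bench; really 0 to 16 higher). The tongues' top is level, x -45 to -6.5 from the throat; the outer 20 mm is open from above. The mouth between tongue and jaw is 13 mm high for the 10 mm spindle. Keep the load on the hooks well under 20 N.
- narrow_roll: The other tape roll, of the same 130 mm diameter but only 24 mm wide with a 48 mm long spindle, too short for the hooks; it stands on the other cradle (which cradle is which varies). Origin: middle of its spindle. Leave it alone.
- cradle_a: The plywood cradle, fixed to the bench, under the wide roll: 120 x 60 mm, with two dowels along its y on which the roll stands on edge; dowel tops 22 mm high. Origin: centre of the underside.
- cradle_b: A like cradle under the narrow roll; the two swap places.
- cards: A banded stack of dark green cards, 90 x 55 x 48 mm, loose. Origin: centre of the underside. Leave it alone.
- carton_tray: A small open white carton tray, 100 x 70 x 30 mm, loose. Origin: centre of the underside. Leave it alone.
- cutter: A snap-off cutter lying on the bench, about 145 mm long with its blade, 22 mm wide, 17 mm high, loose. Origin: centre of the handle's underside. Leave it alone.
Things that resemble listed ones, but are neither listed nor needed, are in the scene too. Leave any red look-alike of the cradle_a alone.

How it is judged (in metres and radians):
On the way, in this order (a step that is already met when the one before it is completed fails the run):
1. the wide roll is lifted off its cradle (height (world z) of wide_roll above 0.09 m and contact force between wide_roll and cradle_a below 0.1 N), for 0.2 s.
2. the spindle has come in through the mouths: under the upper jaws, still on or above the tongues (x of wide_roll in the frame of hanger between -0.024 and -0.006 m and z of wide_roll in the frame of hanger between 0.096 and 0.12 m and angle between the y axis of wide_roll and the y axis of hanger, either way round below 0.12 rad), for 0.1 s.
At the end, for the whole second after the job is handed in: The wide roll hangs at rest, its weight on the hooks, both spindle ends in the throats: spindle middle within 4 mm of the throats' centre front to back, within 9 mm of the middle between the plates, 84 to 106 mm above the bench, parallel to the throats' line within 0.08 rad (x of wide_roll in the frame of hanger between -0.004 and 0.004 m and y of wide_roll in the frame of hanger between -0.009 and 0.009 m and z of wide_roll in the frame of hanger between 0.084 and 0.106 m and angle between the y axis of wide_roll and the y axis of hanger, either way round below 0.08 rad and contact force between wide_roll and hanger above 1 N and linear speed of wide_roll below 0.02 m/s); the robot touches nothing.
It fails at once if the roll or its spindle presses or strikes the hanger with more than 20 N (contact force between wide_roll and hanger above 20 N).
It fails at once if the spindle falls or is driven into the throats faster than 0.25 m/s (x of wide_roll in the frame of hanger between -0.009 and 0.009 m and y of wide_roll in the frame of hanger between -0.02 and 0.02 m and z of wide_roll in the frame of hanger below 0.12 m and linear speed of wide_roll above 0.25 m/s).
It fails at once if the robot pushes the hanger with more than 20 N (contact force between any of the arm, the fingers and hanger above 20 N).
It fails at once if the narrow roll is moved more than 15 mm (distance of narrow_roll from where it was at the start of the episode above 0.015 m).
It fails at once if the cards, the carton tray or the cutter are moved more than 15 mm (distance of any of cards, carton_tray, cutter from where it was at the start of the episode above 0.015 m).
It also fails if it takes over 46 s, if anything falls off the work surface, if the arm or the gripper's body presses on something with over 40 N, if the wrist force passes 120 N, or if a joint passes its speed limit or range.

## Working session

There is one attempt and no reset: what is moved stays moved. The work goes in short steps, each a Python script; the robot and the scene stay as the last script left them, time stands still between calls to the robot, and variables do not carry over. Pictures are saved under pics/ and viewed, at most 10 in all, crops included, and the job is handed in when it is done.

```bash
ls; mkdir -p pics; cat > h.py <<'E'
import numpy as np, cv2
from plant import bot
def snap(n,f):
    im=bot.camera(n); cv2.imwrite('pics/'+f,im[:,:,::-1]); return im
def ray(cal,V,uv):
    K=np.array([[cal['fx'],0,cal['cx']],[0,cal['fy'],cal['cy']],[0,0,1.]])
    p=cv2.undistortPoints(np.array([[uv]],float),K,np.array(cal['distortion'],float))[0,0]
    d=np.array([p[0],-p[1],-1.]); T=np.linalg.inv(V); 
    d=T[:3,:3]@d; return T[:3,3],d/np.linalg.norm(d)
def onz(n,uv,z):
    c=bot.get_calibration(n); o,d=ray(c,np.array(c['view']),uv); return (o+d*(z-o[2])/d[2]).round(1)
def tri(a,b):
    (o1,d1),(o2,d2)=a,b
    A=np.stack([d1,-d2],1); s=np.linalg.lstsq(A,o2-o1,rcond=None)[0]
    p,q=o1+s[0]*d1,o2+s[1]*d2; return (p+q)/2,np.linalg.norm(p-q)
def R(n,uv):
    c=bot.get_calibration(n); return ray(c,np.array(c['view']),uv)
E
python3 - <<'E'
from h import *
a=snap('scene','s0.png');b=snap('top','t0.png')
for n in('scene','top'):
    c=bot.get_calibration(n);print(c['fx'],np.linalg.inv(np.array(c['view']))[:3].round(2).tolist())
print(bot.get_calibration('wrist')); print(bot.read_state())
E
```

```text
pics
465.8919049013472 [[0.23, -0.75, 0.62, 1182.02], [0.97, 0.19, -0.14, -221.71], [-0.02, 0.63, 0.78, 933.12]]
479.596808913272 [[-0.01, 0.99, -0.12, 395.95], [-1.0, -0.01, -0.02, -68.45], [-0.02, 0.12, 0.99, 1136.79]]
{'fx': 313.7821004394857, 'fy': 313.7821004394857, 'cx': 282.01982604782563, 'cy': 210.37936347427154, 'distortion': array([-0.00118948,  0.        ,  0.        ,  0.        ,  0.        ]), 'T_tool_cam': array([[ 7.17931097e-04,  9.55663880e-01,  2.94458882e-01,
         8.14136912e+01],
       [ 9.99998937e-01, -3.12347545e-04, -1.42441303e-03,
        -5.09279902e-01],
       [-1.26928657e-03,  2.94459591e-01, -9.55663088e-01,
        -1.89774260e+02],
       [ 0.00000000e+00,  0.00000000e+00,  0.00000000e+00,
         1.00000000e+00]])}
{'t': 0.1, 'joint_pos': array([-9.35907290e-01,  3.59337754e-01,  1.11537181e-02, -3.10424588e-04,
       -1.22410776e+00, -2.88104361e-01]), 'qvel': array([ 7.33352523e-04, -3.50982791e-04,  5.90691845e-05,  1.21457164e-03,
        1.75449935e-04,  4.12748896e-04]), 'tau': array([-4.54158826e-04, -5.84162521e+01,  2.93749273e+01,  7.01536685e+00,
        1.01467530e-02, -9.03086902e-05]), 'tcp_pos': array([ 229.22240784, -634.36710792,  193.00294221]), 'eef_rot': array([-1.72472700e-01,  9.85014004e-01,  7.34498058e-04, -2.02287437e-04]), 'contact_force': array([ 0.27819913,  1.02190807, -0.70429288]), 'moment': array([-0.02631304, -0.0245546 , -0.03357408]), 'finger_force': 0.0, 'width': 87.92204824915108}
```

View pics/s0.png

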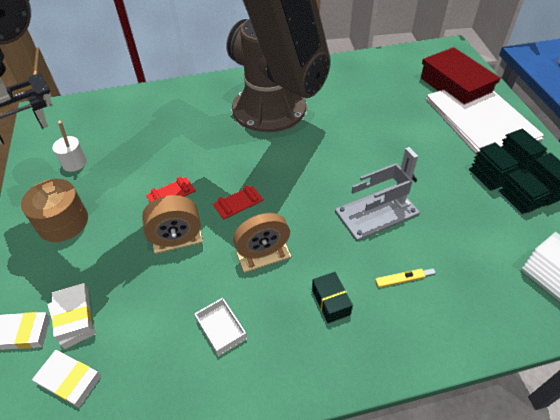

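View pics/t0.png

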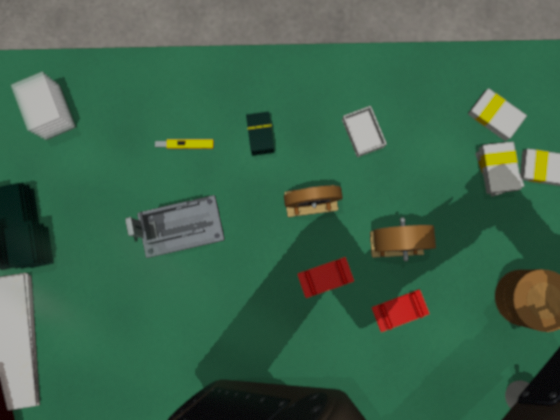

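The scene view shows the wide roll at (172,222) and the narrow one at (263,238). In the top view they are at (403,240) and (313,197). The hanger is at (378,200) in scene and (180,226) in top, with its post to the left in top (world +y). There are two red look-alike cradles in the top view, at (326,277) and (400,310).

Two buff rolls could be meant. Top (403,240) is about twice as thick and has long spindle ends, so it fits "wide"; top (313,197) is thin with a short spindle. I'll confirm this in a crop.

```bash
python3 - <<'E'
from h import *
b=cv2.imread('pics/t0.png'); a=cv2.imread('pics/s0.png')
x=cv2.resize(b[185:275,110:240],(800,554),interpolation=cv2.INTER_CUBIC)[:, :]
top=cv2.resize(b[190:265,120:230],(440,300),interpolation=cv2.INTER_CUBIC)
rl=cv2.resize(b[180:267,275:440],(360,190),interpolation=cv2.INTER_CUBIC)
o=np.zeros((600,800,3),np.uint8)
o[:300,:440]=top
o[:300,440:]=cv2.resize(b[200:275,360:450],(360,300),interpolation=cv2.INTER_CUBIC)
o[300:,:400]=cv2.resize(a[145:245,330:430],(400,300),interpolation=cv2.INTER_CUBIC)
o[300:,400:]=cv2.resize(a[180:280,135:300],(400,300),interpolation=cv2.INTER_CUBIC)
cv2.imwrite('pics/c0.png',o)
# roll mask
hsv=cv2.cvtColor(b,cv2.COLOR_BGR2HSV)
m=cv2.inRange(hsv,(5,90,50),(22,255,255))
n,l,st,ce=cv2.connectedComponentsWithStats(m)
for i in range(1,n):
    if st[i,4]>150:
        c=cv2.findContours((l==i).astype(np.uint8),0,2)[0][0]
        print(st[i],ce[i].round(1),cv2.minAreaRect(c), onz('top',ce[i],125))
E
```

```text
[ 285  186   57   30 1205] [312.1 199.3] ((312.99591064453125, 199.46826171875), (25.242345809936523, 56.43535614013672), 82.64761352539062) [ 536.4 -130.9  125. ]
[ 371  225   64   31 1662] [402.1 239.7] ((402.5291748046875, 239.96693420410156), (28.319744110107422, 62.93968963623047), 86.42366790771484) [ 448.7 -317.9  125. ]
[297 257  57  41 165] [325.7 276.7] ((325.20208740234375, 277.0838928222656), (27.331905364990234, 52.66480255126953), 70.90650939941406) [ 373.4 -156.4  125. ]
[ 512  270   48   61 2495] [537.9 299.5] ((535.5, 300.0), (60.0, 47.0), 90.0) [ 323.4 -590.8  125. ]
[371 289  59  43 167] [400.7 310.2] ((400.14385986328125, 310.383544921875), (28.44099998474121, 53.136680603027344), 69.44395446777344) [ 303.8 -309.   125. ]
```

View pics/c0.png

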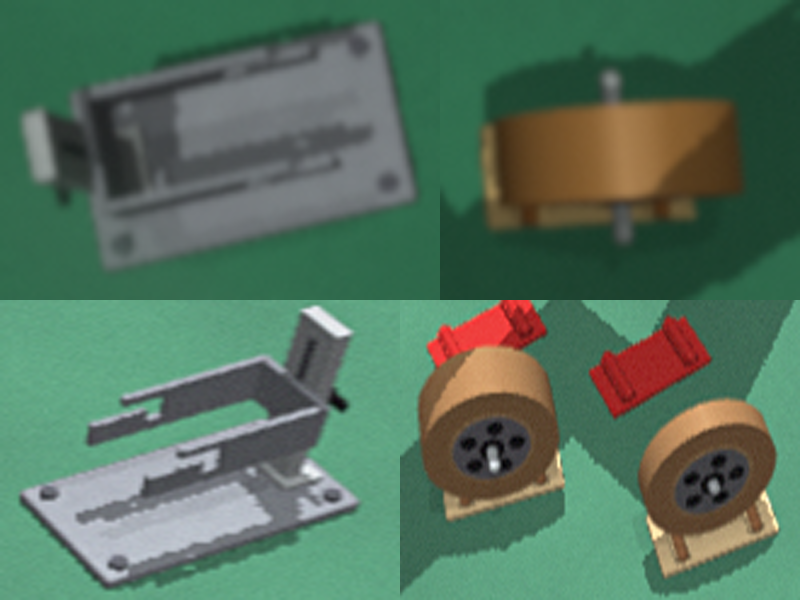

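The crop confirms it: the top-view roll at (403,240) is the wide one, with long spindle ends at about (403,219) and (406,256). The hanger's mouths open toward image right, which is −y in the world. Next I'll compute the poses and get a close wrist look at the hanger and roll.

```bash
cat >> h.py <<'E'
from scipy.spatial.transform import Rotation as Ro
def down(yx):  # tool x axis at world yaw yx, tool z down
    c,s=np.cos(yx),np.sin(yx); return Ro.from_matrix(np.array([[c,s,0],[s,-c,0],[0,0,-1]])).as_quat()
def wcam(st):
    c=bot.get_calibration('wrist'); T=np.eye(4); T[:3,:3]=Ro.from_quat(st['eef_rot']).as_matrix(); T[:3,3]=st['tcp_pos']
    return c,np.linalg.inv(T@np.array(c['T_tool_cam']))
E
python3 - <<'E'
from h import *
P=[onz('top',u,12) for u in [(215,195.5),(223.75,239.5),(146.25,257.5),(138,213.2)]]
print(P,[np.linalg.norm(P[i]-P[(i+1)%4]) for i in range(4)])
c=np.mean(P,0); d=(P[2]+P[3]-P[0]-P[1]); yaw=np.arctan2(d[1],d[0]); print('hanger',c,yaw)
s1,s2=onz('top',(403,219.),76),onz('top',(406,256.5),76); d=s1-s2
print('spindle',s1,s2,np.linalg.norm(d),np.arctan2(d[1],d[0]))
roll=(s1+s2)/2
for y in (yaw,yaw+np.pi):
  for p in (c+[0,0,180],):
    print(y,bot.solve_ik([p[0],p[1],230],down(y)))
ry=np.arctan2(d[1],d[0])+np.pi/2
for y in (ry,ry+np.pi): print(y,bot.solve_ik([roll[0],roll[1],200],down(y)))
E
```

```text
[array([563.7,  92.4,  12. ]), array([459.,  71.,  12.]), array([418.4, 253.3,  12. ]), array([523.3, 275.6,  12. ])] [np.float64(106.86463400021547), np.float64(186.76629781628165), np.float64(107.24411405760223), np.float64(187.60170574917493)]
hanger [491.1   173.075  12.   ] 1.7888858145271171
spindle [ 497.1 -333.8   76. ] [ 414.6 -336.9   76. ] 82.55822188007684 0.03755808766817087
1.7888858145271171 [ 0.71606166  0.08012336 -0.26703432  0.         -1.22363865  2.64362048]
4.9304784681169105 [ 0.71606166  0.08012336 -0.26703432  0.         -1.22363865 -0.49797217]
1.6083544144630675 [-0.28848988  0.17601485 -0.22358598  0.         -1.1711955  -2.81554469]
4.749947068052861 [-0.28848988  0.17601485 -0.22358598  0.         -1.1711955   0.32604797]
```

```bash
python3 - <<'E'
from h import *
import json
q=down(4.9305)
d=np.array([np.cos(1.789),np.sin(1.789)]); h=np.array([491.1,173.1])
p=h-30*d
bot.move_ptp([p[0],p[1],270],q); bot.pause(.1)
st=bot.read_state(); snap('wrist','w0.png'); np.savez('w0',p=st['tcp_pos'],r=st['eef_rot']); print(st['t'],st['tcp_pos'],st['contact_force'])
E
python3 -c "
import cv2;a=cv2.imread('pics/w0.png');cv2.imwrite('pics/w0b.png',cv2.resize(a,(800,600),interpolation=cv2.INTER_CUBIC))"
```

```text
3.1083 [497.78311425 143.28133319 269.90370824] [-0.67693192 -0.38815475  0.33685283]
```

View pics/w0b.png

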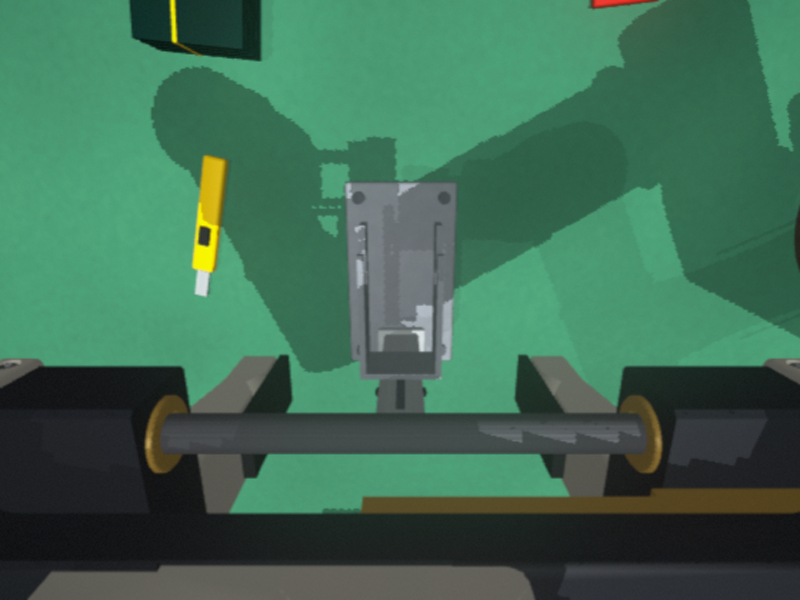

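The wrist view shows the hanger upright at about (400,280) of 800x600, with its plate's front edge at row 183 and the hooks at columns 362 and 438. I'll enlarge it for corner pixels.

```bash
python3 -c "
import cv2;a=cv2.imread('pics/w0.png');cv2.imwrite('pics/w0c.png',cv2.resize(a[122:272,232:330],None,fx=4,fy=4,interpolation=cv2.INTER_CUBIC))"
```

```text
(no output)
```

View pics/w0c.png

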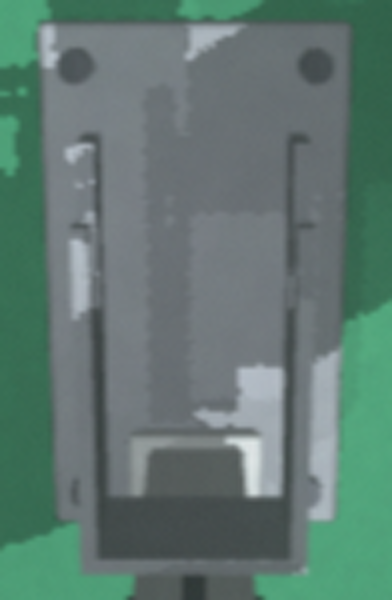

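The crop shows the base front corners at (38,24) and (352,24), the rear corners at (58,520) and (336,520), the tongue tips at row 135, the jaw tips at row 226, and the yoke's rear outer corners at (82,572) and (306,572).

```bash
python3 - <<'E'
from h import *
f=np.load('w0.npz'); st=dict(tcp_pos=f['p'],eef_rot=f['r']); c,V=wcam(st)
px=lambda u,v:((u+.5)/4-.5+232,(v+.5)/4-.5+122)
def oz(u,v,z):
    o,d=ray(c,V,px(u,v)); return o+d*(z-o[2])/d[2]
A,B,C,D=oz(38,24,12),oz(352,24,12),oz(58,520,12),oz(336,520,12)
print('base',A,B,C,D,np.linalg.norm(A-B),np.linalg.norm(C-D),np.linalg.norm((A+B-C-D)/2))
m=(A+B)/2; n=(C+D)/2; yaw=np.arctan2(*(n-m)[[1,0]]); 
e=(B-A);yaw2=np.arctan2(e[1],e[0]); print('yaw',yaw,'from front edge',yaw2+np.pi/2, yaw2-np.pi/2)
d=np.array([np.cos(yaw),np.sin(yaw),0]); l=np.array([-d[1],d[0],0])
org=m+95*d; print('org if centred',org)
for h in (0,8,16):
    zt=87+h
    for nm,u,v,z,x in (('tipL',89,135,zt+7,-45),('tipR',300,135,zt+7,-45),('jawL',80,226,zt+29,-25),('jawR',305,226,zt+29,-25),('rearL',82,572,zt+29,None),('rearR',306,572,zt+29,None)):
        p=oz(u,v,z)-org; print(h,nm,'x',(p@d).round(1),'y',(p@l).round(1),'expect',x)
E
```

```text
base [564.5762923  94.9377124  12.       ] [458.73110741  71.51882307  12.        ] [523.63451361 277.25857005  12.        ] [417.95880945 253.91903279  12.        ] 108.40501622339136 108.22240271348295 186.88141113290627
yaw 1.7912019795555745 from front edge -1.3530482581327878 -4.4946409117225805
org if centred [490.8842792  175.93010788  12.        ]
0 tipL x -67.5 y -30.5 expect -45
0 tipR x -67.3 y 30.6 expect -45
0 jawL x -45.2 y -31.7 expect -25
0 jawR x -45.0 y 30.8 expect -25
0 rearL x 61.1 y -34.5 expect None
0 rearR x 61.3 y 33.4 expect None
8 tipL x -68.5 y -29.7 expect -45
8 tipR x -68.3 y 30.0 expect -45
8 jawL x -46.8 y -31.0 expect -25
8 jawR x -46.6 y 30.1 expect -25
8 rearL x 57.0 y -33.6 expect None
8 rearR x 57.2 y 32.7 expect None
16 tipL x -69.5 y -29.0 expect -45
16 tipR x -69.4 y 29.3 expect -45
16 jawL x -48.4 y -30.2 expect -25
16 jawR x -48.2 y 29.4 expect -25
16 rearL x 53.0 y -32.8 expect None
16 rearR x 53.2 y 31.9 expect None
```

The hooks show that the hanger origin lies about 22 mm forward of the plate centre, with the tongue tips at −45 and the yoke's rear at about +80, so both agree. That puts the origin near (495.7, 154) with yaw 1.790. Next is a close look at the roll.

```bash
python3 - <<'E'
from h import *
q=down(4.75)
bot.move_ptp([453,-275,250],q); bot.pause(.1)
st=bot.read_state(); im=snap('wrist','w1.png'); np.savez('w1',p=st['tcp_pos'],r=st['eef_rot']); print(st['t'],st['tcp_pos'])
cv2.imwrite('pics/w1b.png',cv2.resize(im[:,:,::-1],(800,600),interpolation=cv2.INTER_CUBIC))
E
```

```text
4.8167 [ 453.54911001 -274.18873117  250.06601888]
```

View pics/w1b.png

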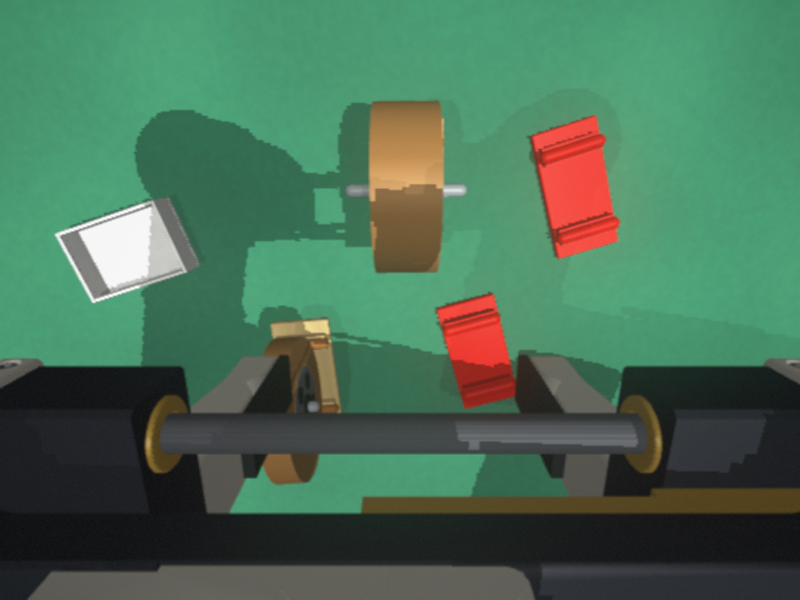

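The wide roll is at (406,187) with spindle ends at (347,190) and (467,190), parallel to the finger closing line. I'll compute the grasp pose, grip and lift.

```bash
python3 - <<'E'
from h import *
f=np.load('w1.npz'); c,V=wcam(dict(tcp_pos=f['p'],eef_rot=f['r']))
def oz(u,v,z):
    o,d=ray(c,V,((u+.5)*.7-.5,(v+.5)*.7-.5)); return o+d*(z-o[2])/d[2]
a,b=oz(347,190,76),oz(467,190,76); m=(a+b)/2; e=a-b
yaw=np.arctan2(e[1],e[0]); L=np.linalg.norm(e); print(a,b,L,yaw,m)
print('rim L/R top', oz(370,180,140),oz(442,180,140))
assert 88<L<104 and np.hypot(*(m[:2]-[456,-335]))<12
q=down(yaw-np.pi/2); print(q)
bot.move_ptp([m[0],m[1],180],q); bot.line_to([m[0],m[1],113],100); bot.pause(.1)
s=bot.read_state(); print(s['t'],s['tcp_pos'],s['contact_force'])
bot.move_gripper(40,30); s=bot.read_state(); print(s['t'],s['width'],s['finger_force'],s['contact_force'])
f0=s['contact_force']
bot.line_to([m[0],m[1],143],60); bot.pause(.3); s=bot.read_state(); print(s['t'],s['tcp_pos'],s['width'],s['contact_force'],s['moment'])
E
```

```text
[ 498.68027288 -332.1810735    76.        ] [ 404.0280726  -335.94651759   76.        ] 94.72706893395686 0.039760930688133474 [ 451.35417274 -334.06379555   76.        ]
rim L/R top [ 476.25904224 -343.09961188  140.        ] [ 429.75628291 -344.95027172  140.        ]
[ 0.72102374 -0.69291036  0.          0.        ]
6.2417 [ 451.99980749 -334.25938787  113.94435752] [-0.60480068  0.07220649 -0.17526374]
7.1917 40.02232470310058 0.0 [ 0.27846987 -0.38552658  0.12830887]
8.1417 [ 451.19579577 -334.00379945  142.67697551] 39.90580542895375 [-0.60750554 -0.55638978  0.15396842] [0.04311478 0.06383797 0.01238349]
```

The fingers reached 40 mm with no force, so nothing was gripped. I'll look before going on.

```bash
python3 - <<'E'
from h import *
s=bot.read_state(); print(s['width'],s['finger_force'],s['tcp_pos'])
a=snap('wrist','w2.png'); b=snap('scene','s2.png')
o=np.zeros((600,800,3),np.uint8)
o[:300,:400]=cv2.resize(a[:,:,::-1],(400,300),interpolation=cv2.INTER_AREA)
o[:300,400:]=cv2.resize(snap('top','t2.png')[170:275,320:460,::-1],(400,300),interpolation=cv2.INTER_CUBIC)
o[300:]=cv2.resize(b[130:265,90:310,::-1],(800,300),interpolation=cv2.INTER_CUBIC)
cv2.imwrite('pics/c2.png',o)
E
```

```text
39.90580542895375 0.0 [ 451.19579577 -334.00379945  142.67697551]
```

View pics/c2.png

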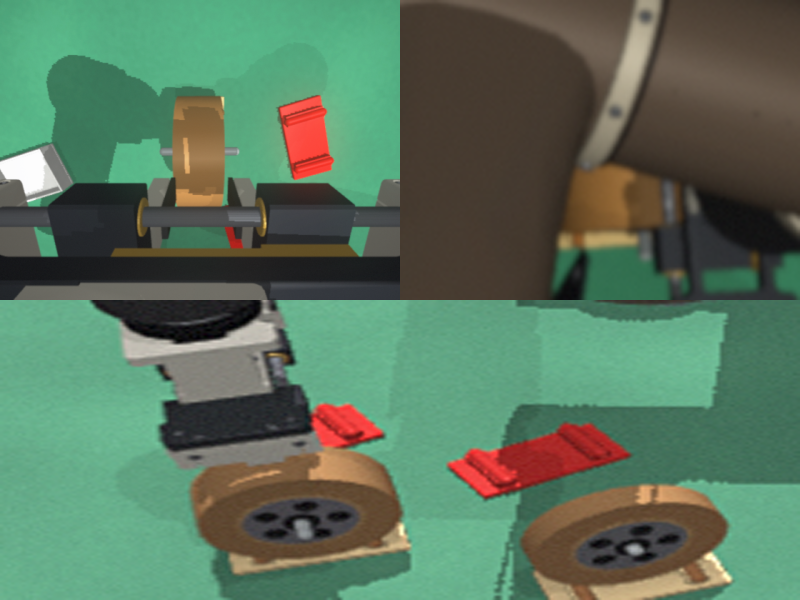

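```bash
python3 - <<'E'
from h import *
c=bot.get_calibration('scene');V=np.array(c['view'])
def pr(p):
    q=V@np.r_[p,1]; x,y=q[0]/-q[2],-q[1]/-q[2]; return (c['fx']*x+c['cx']).round(1),(c['fy']*y+c['cy']).round(1)
for n,p in dict(tip=(451,-334,143),fingL=(451+30,-334,143),body=(451,-334,209),spA=(498.7,-332,76),spmid=(451,-334,76),rolltop=(451,-334,141)).items(): print(n,pr(p))
a=cv2.imread('pics/s2.png');b=cv2.imread('pics/s0.png')
o=np.hstack([cv2.resize(x[150:260,110:210],(390,430),interpolation=cv2.INTER_CUBIC) for x in (b,a)]);cv2.imwrite('pics/c3.png',o)
E
```

```text
tip (np.float64(164.6), np.float64(201.0))
fingL (np.float64(165.6), np.float64(210.9))
body (np.float64(157.9), np.float64(180.8))
spA (np.float64(173.3), np.float64(235.1))
spmid (np.float64(170.7), np.float64(219.5))
rolltop (np.float64(164.8), np.float64(201.5))
```

View pics/c3.png

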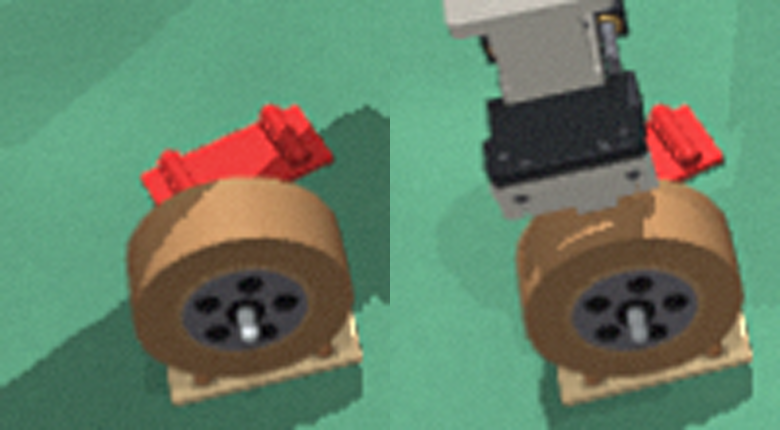

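The roll has not moved. The wrist views explain the miss. In w1 the fingertip gap of 88 mm spans 159 px, which is a depth of about 174 mm rather than 205, and the tip row agrees. So the visible fingers end about 31 mm behind the reported TCP, and they closed just above the rim. The camera scale itself checks out: the spindle reads 94.7 mm and the base 108 mm. I'll go down under force guard and feel for the grip instead of relying on the nominal tip.

```bash
python3 - <<'E'
from h import *
x,y=451.35,-334.06
bot.move_gripper(88); f0=bot.read_state()['contact_force']
bot.line_to([x,y,114],100)
for z in range(108,83,-6):
    bot.line_to([x,y,z],40); s=bot.read_state(); df=s['contact_force']-f0
    if abs(df).max()>4: print('contact',z,df); break
print(s['t'],s['tcp_pos'],df)
bot.move_gripper(40,35); s=bot.read_state(); print(s['t'],s['width'],s['finger_force'],s['contact_force']-f0,s['tcp_pos'])
E
```

```text
11.1833 [ 451.07457167 -333.98329963   83.62540651] [-0.47104634  0.81259763 -0.03965148]
11.9083 47.81758653080013 34.90844249725342 [0.52655715 0.02249295 1.02839616] [ 451.70959315 -334.1607827    84.21611571]
```

Gripped: width 47.8 mm, 35 N. The spindle sits about 8.2 mm below the TCP reading. Lifting and carrying to in front of the hooks.

```bash
python3 - <<'E'
from h import *
x,y=451.35,-334.06
bot.line_to([x,y,130],80); bot.line_to([x,y,238],200)
s=bot.read_state(); print(s['t'],s['width'],s['contact_force'],s['moment'])
yaw=1.790; d=np.array([np.cos(yaw),np.sin(yaw)]); O=np.array([495.7,154.])
p=O-60*d
bot.move_ptp([*p,238],down(yaw+np.pi)); 
bot.line_to([*p,158],120); bot.pause(.3)
s=bot.read_state(); im=snap('wrist','w3.png'); np.savez('w3',p=s['tcp_pos'],r=s['eef_rot']); print(s['t'],s['tcp_pos'],s['width'],s['contact_force'],s['moment'])
cv2.imwrite('pics/w3b.png',cv2.resize(im[90:390,80:480,::-1],(800,600),interpolation=cv2.INTER_CUBIC))
snap('top','t3.png');snap('scene','s3.png')
E
```

```text
13.325 47.971744015345934 [-0.41797506  0.15379216 -7.04921502] [ 0.01604645  0.17588302 -0.00910686]
16.0333 [508.99749078  95.60262265 158.51754829] 47.822958718750584 [ 0.60020362  0.88890274 -5.81320325] [ 0.00893939  0.1505223  -0.02485088]
```

View pics/w3b.png

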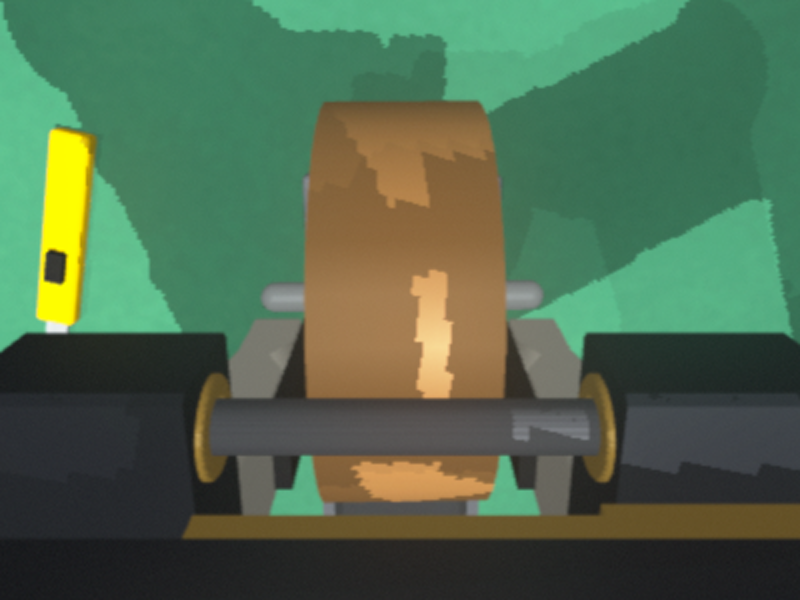

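The roll hangs centred in the view: spindle ends at (264,297) and (542,297), middle column 403, with the yoke rear at columns 325–480, middle 402. Lateral and yaw alignment are good. Now feeling down onto the outer tongues.

```bash
cat >> h.py <<'E'
yaw=1.790; d=np.array([np.cos(yaw),np.sin(yaw)]); O=np.array([495.7,154.])
lat=np.array([-d[1],d[0]])
def go(x,z,v,y=0.): p=O+x*d+y*lat; bot.line_to([*p,z],v)
def force(n=5):
    fs=[]
    for _ in range(n): bot.pause(.02); fs.append(bot.read_state()['contact_force'])
    f=np.mean(fs,0); return np.array([f[:2]@d,f[:2]@lat,f[2]])
def where():
    s=bot.read_state(); p=s['tcp_pos']; r=p[:2]-O; return np.r_[r@d,r@lat,p[2],s['t'],s['width']].round(2)
E
python3 - <<'E'
from h import *
go(-38,158,80); go(-38,127,80); bot.pause(.2); b=force(8); print('base',b,where())
for z in np.arange(126.4,103,-.6):
    go(-38,z,15); df=force(3)-b
    if np.abs(df).max()>2: 
        df=force(6)-b; print(z,df,where())
        if np.abs(df).max()>2: break
print(where(),force()-b); np.save('b.npy',b)
E
```

```text
base [ 0.17650895  0.16640973 -5.71452809] [-37.95  -0.2  127.36  17.48  47.82]
115.60000000000011 [-0.10900009  0.97629465  6.8372181 ] [-38.01  -0.23 115.99  23.28  47.57]
[-38.01  -0.23 115.99  23.28  47.57] [0.18238767 1.37533736 7.52161676]
```

Contact at TCP 115.9, so the spindle is at about 107.7 and the yoke about 9 mm up. That is within the tongue range; the jaw tops would have met it at 121 or more. Rise about 1.4 mm, slide in, then feel for the rear wall.

```bash
python3 - <<'E'
from h import *
b=np.load('b.npy')
Z=117.3
go(-38,Z,10); print(force(4)-b,where())
ok=True
for x in (-32,-26,-21,-15):
    go(x,Z,30); df=force(2)-b; print(x,df.round(1))
    if np.abs(df).max()>6: ok=False; print('STOP',where()); break
if ok:
    bot.pause(.2)
    for x in np.r_[-10,-6,-3,np.arange(-2,8,.8)]:
        go(x,Z,20); df=force(2)-b
        if abs(df[0])>2.5 or np.abs(df).max()>6: print('wall',x,df); break
print(where(),force()-b)
E
```

```text
[ 0.36697757 -0.30886676 -0.00696863] [-38.04   0.32 116.83  23.74  47.72]
-32 [-0.6  0.   0.3]
-26 [ 0.  -0.4 -0.2]
-21 [-0.1 -0.6  0.7]
-15 [-0.2  0.2  0.1]
wall 3.6000000000000005 [-4.60001586 -0.98732613  0.34968304]
[3.1400e+00 8.0000e-02 1.1732e+02 2.8860e+01 4.7910e+01] [-4.88395974 -0.80646444  0.66089279]
```

Rear wall felt at TCP x of about 3.1, so the throat centre is at about 1.6. Lowering gently, under force guard.

```bash
python3 - <<'E'
from h import *
b=np.load('b.npy'); X=1.6
go(X,117.3,15); df=force(3)-b; print(df,where())
for z in np.r_[116.2,115,113.5,112,110,108,106.5,105.5,np.arange(105,99,-.6)]:
    go(X,z,20); df=force(2)-b
    if np.abs(df).max()>3: print(z,df,where()); break
print(where(),force()-b)
E
```

```text
[-0.14606756 -0.30982061 -0.18997942] [  2.1   -0.15 117.33  29.28  47.89]
103.80000000000001 [-0.01697248  0.79088642  4.42695255] [  1.61  -0.11 104.1   32.39  47.52]
[  1.61  -0.11 104.1   32.39  47.52] [-0.36098188  1.21400084  4.96828089]
```

Seated at TCP 104.1, exactly 12 mm below the tongue level, with most of the weight on the hooks. Releasing.

```bash
python3 - <<'E'
from h import *
bot.move_gripper(80); bot.pause(.2); s=bot.read_state(); print(s['t'],s['width'],s['contact_force'])
go(1.6,150,60); go(1.6,200,120); go(-60,270,150); bot.pause(.2)
s=bot.read_state(); a=snap('scene','s4.png'); w=snap('wrist','w4.png'); print(where(),s['contact_force'])
o=np.hstack([cv2.resize(a[130:260,310:440,::-1],(400,400),interpolation=cv2.INTER_CUBIC),cv2.resize(w[90:290,180:380,::-1],(400,400),interpolation=cv2.INTER_CUBIC)]); cv2.imwrite('pics/c4.png',o)
E
```

```text
33.4333 79.87329913599942 [-0.19001603  0.46660322  0.12202184]
[-5.9660e+01  1.6000e-01  2.6949e+02  3.5990e+01  7.9980e+01] [-0.25649745 -0.68780723  0.16181416]
```

View pics/c4.png

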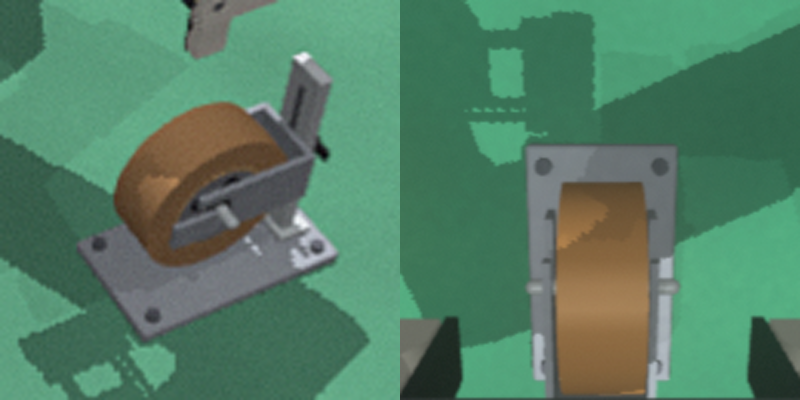

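The roll hangs level between the plates. Its spindle ends show on both sides, at (533,288) and (670,288), and in the scene view they sit in the throats under the jaws. The robot is clear, so I'm handing in.

```bash
python3 -c "
from plant import bot
print(bot.close_job())"
```

```text
the job is handed in; nothing more can be done
None
```

The wide roll is hanging in the bench roll hanger with both spindle ends seated in the throats, let down gently by feel after one missed first grip. The arm was clear and I handed the job in at about 36 s; no verdict came back.

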